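Test the cold castings side by side at the probe station

ROBOT

A 6-joint arm with a two-finger parallel gripper is mounted at the origin on the work surface. World frame = base frame: x ahead of the robot, y to its left, z up, the work surface at z = 0. Lengths are in m, angles in rad, forces in N, time in s.
With the tool pointing down it reaches from about 0.35 to 0.85 m from the base axis. Payload 8.1 kg.
Tool frame: the origin (TCP) lies on the centre line of the jaws, within the pads' length; the fingertips stand 17 mm ahead of it and the grasp point (between the pads) lies 2 mm behind it; z points along the fingers, y is the line along which they close (so a half turn about z gives the same grasp; the last joint's range is limited). The gripper opens to 93 mm and grips with 3 to 60 N. Pads are 15 mm wide; open, the fingers measure 128 mm over their backs; the gripper's body (75 mm by 188 mm) begins 65 mm behind the grasp point.
Start: joints at [1.086, 0.13, 1.488, -0, 1.523, -0.085], TCP at [0.234, 0.553, 0.236] pointing down, gripper open.
Joint ranges: [-2.96, 2.96], [-0.89, 2.26], [0.02, 2.5], [-1.34, 4.48], [0, 2.73], [-2.66, 2.66]. Speed limits (rad/s): [2.39, 2.39, 2.79, 3.14, 3.14, 3.14].

INTERFACE

Orientations are given as a rotation vector (axis times angle).
In Python, from plant import telemetry, viewer, order gives the robot as it stands.
- The arm moves only by the tool send_rows, never from a script. Its argument "plan" is a list that holds one entry, the list of rows, each a list of 5 numbers: the closure, from -1 (fully open) to 1 (shut), then the shift along the world's x, y, z normalised to -1 to 1, where 1 is 0.2 m, then the turn about the world's z normalised to -1 to 1, where 1 is 60 degrees. A call has 1 to 20 rows; each row is the pose to reach, as a shift and turn from the pose commanded when the call began; what a row does not reach only later rows make up. A row lasts 1/12 s, in which the tool goes at most 41.7 mm and 7.16 degrees, less where a joint would pass 70% of its speed; a pose out of reach is approached as far as the arm can. A call with a number of a shift or a turn outside -1 to 1 is refused whole. A call with a gripper value outside its range is refused whole. The fingers move at their own pace and stop on an object; "force" is the grip in N (left out, the last holds). Time passes only in rows, so rows that repeat a pose let the fingers close. It gives the time, the measured TCP pose, the force, the opening and the grip force at its end, in the units of the state.
- telemetry.read_state(): the state, without advancing time (a new reading comes with each control period).
- viewer.read_camera(name): name is "scene" or "top" or "wrist"; returns (picture, depth): 400x640x3 uint8, blue, green, red; 400x640 float32, m along the optical axis (not along the pixel's ray), 0 where there is no reading.
- viewer.calibration(name): a dict with "camera_matrix" (3x3 intrinsics, pixels), "extrinsics" (4x4, takes a point from camera to world coordinates); the wrist camera has in their place "hand_eye" (4x4, takes a point from camera to tool coordinates, whose origin is the TCP and whose axes are the flange's). Camera axes: x right, y up, looking along -z (the intrinsics and any distortion apply to the point x, -y, -z); pixel columns grow to the right and rows downward; lengths in m; the calibration is good to about 2 mm. A picture is of the moment at which its call begins: read the wrist's pose just before it. calibration takes no time and is no camera call.
- order.close_job(): hands the job in; it is judged then, once.
The state is a dict: "t": time; "q": joint angles; "dq": joint speeds; "joint_torque": joint torques, N m; "tool_pos": TCP position; "orientation": TCP orientation; "force": force on the tool from outside, world axes, zero at the start; "wrist_torque": the same for the moment, N m; "opening": finger opening in m; "gripper_force": force on a finger pad.
Only numpy, scipy, OpenCV 4.12 (cv2) and the standard library are available. Lean on these libraries where they do the work, as an engineer would, in place of code of your own. Each camera call takes 0.05 s, during which the arm holds its last target. There are 200 camera calls.

TASK

Press the test station's start button fully down and let it go. Then test the two or three aluminium castings from the smallest to the largest: holding each one upright, press its three plain sides in turn flat against the station's stop, so that the sprung plunger goes fully in, and hold each steady for about a second, going clockwise round the casting as seen from above, beginning with the side next to the sawn-off stub. Stand every tested casting upright in the steel tray and leave all other things where they are.

Things in the scene. Friction and masses are not known exactly. Their poses are not given: they have to be found in the camera images.
- casting_small: small aluminium casting, upright: block 58 x 58 mm, 40 mm high, with a square neck 26 x 26 mm (the grip) above it, total height 86 mm. Origin: centre of underside, z up. A sawn-off stub (20 mm wide, 10 to 30 mm up) sticks out 14 mm from the middle of the block's -x side; the other sides, clockwise from the stub seen from above, +y, +x, -y, are plain. May be absent
- casting_medium: medium aluminium casting, upright: block 66 x 66 mm, 40 mm high, with a square neck 32 x 32 mm (the grip) above it, total height 92 mm. Origin: centre of underside, z up. A sawn-off stub (20 mm wide, 10 to 30 mm up) sticks out 14 mm from the middle of the block's -x side; the other sides, clockwise from the stub seen from above, +y, +x, -y, are plain. May be absent
- casting_large: large aluminium casting, upright: block 74 x 74 mm, 40 mm high, with a square neck 38 x 38 mm (the grip) above it, total height 98 mm. Origin: centre of underside, z up. A sawn-off stub (20 mm wide, 10 to 30 mm up) sticks out 14 mm from the middle of the block's -x side; the other sides, clockwise from the stub seen from above, +y, +x, -y, are plain. May be absent
- station: grey test station fixed to the bench: housing 72 mm wide, 66 mm high, a low black display at its back (98 mm high). Origin: on the bench under the housing; x points from its front to its back. The front (-x) faces roughly towards the robot and carries stop and plunger
- stop (a point): centre of the stop plane, 50 mm before the station's origin, 45 mm above the bench, axes as the station's. The stop is two upright steel bars (8 mm wide, 17.5 to 25.5 mm to either side, 28 to 62 mm above the bench) with their front faces in this plane; a side flat on both bars has pushed the plunger fully in
- plunger (a joint): travel (m) of the station's sprung brass plunger, 14 mm diameter, between the stop bars on the axis through stop; 0 = out, standing 12 mm before the stop plane; 0.012 = flush with the plane, fully in. 1.4 N to start, 5.6 N to push flush; springs back
- start (a joint): travel (m) of the start button, a black push button of 32 mm diameter in a steel housing on top of a grey panel box (85 x 85 x 35 mm) fixed to the bench; 0 = up, 0.007 = fully down (5 N); springs back
- start_top (a point): centre of the start button's top face when it is up; it is pressed straight down
- tray: open steel tray fixed to the bench, outside 150 x 310 mm (its x by y), 34 mm high, walls and floor 4 mm thick, no dividers. Origin: centre of its underside
- crucible: white ceramic crucible, 76 mm across, 75 mm high; not part of the job, stays where it is (origin: centre of its underside)
- ladle: steel ladle, 200 mm, lying flat; not part of the job, stays where it is (origin: centre of its underside)
- ladle2: another steel ladle, 200 mm, lying flat; not part of the job, stays where it is (origin: centre of its underside)
- brush: brush lying flat; not part of the job, stays where it is (origin: centre of its underside)
- block: wooden block, 60 x 30 x 30 mm, lying among the castings; not part of the job, stays where it is (origin: centre of its underside)
- hammer: hammer lying flat; not part of the job, stays where it is (origin: centre of its underside)
There are look-alikes about, which are no part of the job. What is shaped like the casting_small but brown or red is not meant.

How it is judged:
On the way, in this order (a step that is already met when the one before it is completed fails the run):
1. the start button is pressed fully down (value of joint start above 0.006 m), for 0.05 s.
2. the small casting's first plain side (its +y side, counting clockwise from the stub as seen from above) is held flat against the stop, plunger fully in (within 3 mm) (y of stop in the frame of casting_small between 0.023 and 0.032 m and x of stop in the frame of casting_small between -0.014 and 0.014 m and z of stop in the frame of casting_small between 0.004 and 0.042 m and angle between the y axis of casting_small and the x axis of station, either way round below 0.15 rad and angle between casting_small's own z axis and vertical below 0.17 rad and contact force between casting_small and station above 2 N), for 0.5 s.
3. the small casting's second plain side (its +x side, counting clockwise from the stub as seen from above) is held flat against the stop, plunger fully in (within 3 mm) (x of stop in the frame of casting_small between 0.023 and 0.032 m and y of stop in the frame of casting_small between -0.014 and 0.014 m and z of stop in the frame of casting_small between 0.004 and 0.042 m and angle between the x axis of casting_small and the x axis of station, either way round below 0.15 rad and angle between casting_small's own z axis and vertical below 0.17 rad and contact force between casting_small and station above 2 N), for 0.5 s.
4. the small casting's third plain side (its -y side, counting clockwise from the stub as seen from above) is held flat against the stop, plunger fully in (within 3 mm) (y of stop in the frame of casting_small between -0.032 and -0.023 m and x of stop in the frame of casting_small between -0.014 and 0.014 m and z of stop in the frame of casting_small between 0.004 and 0.042 m and angle between the y axis of casting_small and the x axis of station, either way round below 0.15 rad and angle between casting_small's own z axis and vertical below 0.17 rad and contact force between casting_small and station above 2 N), for 0.5 s.
5. the medium casting's first plain side (its +y side, counting clockwise from the stub as seen from above) is held flat against the stop, plunger fully in (within 3 mm) (y of stop in the frame of casting_medium between 0.027 and 0.036 m and x of stop in the frame of casting_medium between -0.014 and 0.014 m and z of stop in the frame of casting_medium between 0.004 and 0.042 m and angle between the y axis of casting_medium and the x axis of station, either way round below 0.15 rad and angle between casting_medium's own z axis and vertical below 0.17 rad and contact force between casting_medium and station above 2 N), for 0.5 s.
6. the medium casting's second plain side (its +x side, counting clockwise from the stub as seen from above) is held flat against the stop, plunger fully in (within 3 mm) (x of stop in the frame of casting_medium between 0.027 and 0.036 m and y of stop in the frame of casting_medium between -0.014 and 0.014 m and z of stop in the frame of casting_medium between 0.004 and 0.042 m and angle between the x axis of casting_medium and the x axis of station, either way round below 0.15 rad and angle between casting_medium's own z axis and vertical below 0.17 rad and contact force between casting_medium and station above 2 N), for 0.5 s.
7. the medium casting's third plain side (its -y side, counting clockwise from the stub as seen from above) is held flat against the stop, plunger fully in (within 3 mm) (y of stop in the frame of casting_medium between -0.036 and -0.027 m and x of stop in the frame of casting_medium between -0.014 and 0.014 m and z of stop in the frame of casting_medium between 0.004 and 0.042 m and angle between the y axis of casting_medium and the x axis of station, either way round below 0.15 rad and angle between casting_medium's own z axis and vertical below 0.17 rad and contact force between casting_medium and station above 2 N), for 0.5 s.
8. the large casting's first plain side (its +y side, counting clockwise from the stub as seen from above) is held flat against the stop, plunger fully in (within 3 mm) (y of stop in the frame of casting_large between 0.031 and 0.04 m and x of stop in the frame of casting_large between -0.014 and 0.014 m and z of stop in the frame of casting_large between 0.004 and 0.042 m and angle between the y axis of casting_large and the x axis of station, either way round below 0.15 rad and angle between casting_large's own z axis and vertical below 0.17 rad and contact force between casting_large and station above 2 N), for 0.5 s.
9. the large casting's second plain side (its +x side, counting clockwise from the stub as seen from above) is held flat against the stop, plunger fully in (within 3 mm) (x of stop in the frame of casting_large between 0.031 and 0.04 m and y of stop in the frame of casting_large between -0.014 and 0.014 m and z of stop in the frame of casting_large between 0.004 and 0.042 m and angle between the x axis of casting_large and the x axis of station, either way round below 0.15 rad and angle between casting_large's own z axis and vertical below 0.17 rad and contact force between casting_large and station above 2 N), for 0.5 s.
10. the large casting's third plain side (its -y side, counting clockwise from the stub as seen from above) is held flat against the stop, plunger fully in (within 3 mm) (y of stop in the frame of casting_large between -0.04 and -0.031 m and x of stop in the frame of casting_large between -0.014 and 0.014 m and z of stop in the frame of casting_large between 0.004 and 0.042 m and angle between the y axis of casting_large and the x axis of station, either way round below 0.15 rad and angle between casting_large's own z axis and vertical below 0.17 rad and contact force between casting_large and station above 2 N), for 0.5 s.
At the end, for the whole second after the job is handed in: every casting present stands upright (within 0.1 rad), at rest and let go on the floor of the tray, button and plunger are out again, and no bystander has moved 50 mm or more (x of casting_small in the frame of tray between -0.068 and 0.068 m and y of casting_small in the frame of tray between -0.148 and 0.148 m and z of each of casting_small, casting_medium, casting_large in the frame of tray below 0.009 m and angle between each of casting_small, casting_medium, casting_large's own z axis and vertical below 0.1 rad and linear speed of each of casting_small, casting_medium, casting_large below 0.02 m/s and x of casting_medium in the frame of tray between -0.068 and 0.068 m and y of casting_medium in the frame of tray between -0.148 and 0.148 m and x of casting_large in the frame of tray between -0.068 and 0.068 m and y of casting_large in the frame of tray between -0.148 and 0.148 m and value of joint each of start, plunger below 0.002 m and distance of each of crucible, ladle, ladle2, brush, block, hammer from where it was at the start of the episode below 0.05 m); the robot touches nothing.
It fails at once if a bystander is moved by more than 50 mm (distance of any of crucible, ladle, ladle2, brush, block, hammer from where it was at the start of the episode above 0.05 m).
Of casting_small, casting_medium, casting_large only 2 to 3 are there at a start; the rules pass over those that are not, and their reading is None.
At some moment in a run one of casting_small, casting_medium, casting_large may be knocked a few centimetres aside while the robot is not near it.
It also fails if it takes over 210 s, if anything falls off the work surface, if the arm or the gripper's body presses on something with over 40 N, if the wrist force passes 120 N, or if a joint passes its speed limit or range.

## Working session

There is one attempt and no reset: what is moved stays moved. The work goes in short steps, Python scripts to look and compute and a tool call to move; the robot and the scene stay as the last step left them, time stands still between calls to the robot, and variables do not carry over. Pictures are saved under pics/ and viewed, at most 14 in all, crops included, and the job is handed in when it is done.

Besides the shell and the picture viewer there is one more tool, called as a command line: name --argument value ..., lists and objects as JSON in quotes. send_rows: Moves the arm, as the interface text tells. Scaled input: -1 to 1 covers 0.2 m each way for a shift and 60 degrees each way for a turn. Its arguments: {"type":"object","properties":{"plan":{"type":"array"},"force":{"type":"number"}},"required":["plan"]}

```bash
mkdir -p pics && cat > h.py <<'E'
import numpy as np, cv2
from plant import telemetry, viewer, order
from scipy.spatial.transform import Rotation as R
def grab(n):
    s=telemetry.read_state(); im,d=viewer.read_camera(n); c=viewer.calibration(n)
    K=np.array(c["camera_matrix"])
    if "extrinsics" in c: T=np.array(c["extrinsics"])
    else:
        W=np.eye(4); W[:3,:3]=R.from_rotvec(s["orientation"]).as_matrix(); W[:3,3]=s["tool_pos"]; T=W@np.array(c["hand_eye"])
    return im,d,K,T,c
def cloud(d,K,T):
    v,u=np.mgrid[:d.shape[0],:d.shape[1]]
    P=np.stack([(u-K[0,2])/K[0,0]*d,-(v-K[1,2])/K[1,1]*d,-d],-1)
    return P@T[:3,:3].T+T[:3,3]
E
python3 - <<'E'
from h import *
print(telemetry.read_state())
for n in("top","scene"):
    im,d,K,T,c=grab(n); cv2.imwrite(f"pics/{n}0.png",im); np.savez(f"{n}0.npz",im=im,d=d,K=K,T=T); print(n,c)
E
```

```text
{'t': 0.0, 'q': array([ 1.08557746e+00,  1.31198414e-01,  1.48929420e+00, -1.91496301e-05,
        1.52300392e+00, -8.54087828e-02]), 'dq': array([ 1.76928061e-04, -3.88452775e-04,  1.02131650e-03,  8.46510740e-04,
       -1.19251496e-03, -3.00899614e-05]), 'joint_torque': array([-2.47487042e-04, -5.59803522e+01, -4.91787994e+01,  7.67135806e-02,
        3.49573698e-02, -2.61704354e-04]), 'tool_pos': array([0.23327781, 0.55219392, 0.23455699]), 'orientation': array([-6.23741276e-01, -3.07852101e+00,  2.87769094e-03]), 'force': array([ 0.49225314,  0.39866357, -0.78210121]), 'wrist_torque': array([-0.02154223, -0.032288  , -0.05304303]), 'gripper_force': 0.0, 'opening': 0.09307796850726761}
top {'camera_matrix': array([[436.30438934,   0.        , 314.49206271],
       [  0.        , 436.30438934, 203.16758319],
       [  0.        ,   0.        ,   1.        ]]), 'extrinsics': array([[ 0.02424184,  0.98467719, -0.17269387,  0.32159431],
       [-0.99970394,  0.02423863, -0.00212765, -0.03743415],
       [ 0.00209081,  0.17269432,  0.98497325,  1.27712883],
       [ 0.        ,  0.        ,  0.        ,  1.        ]])}
scene {'camera_matrix': array([[408.41329045,   0.        , 323.44302516],
       [  0.        , 408.41329045, 201.08398093],
       [  0.        ,   0.        ,   1.        ]]), 'extrinsics': array([[-0.10245092, -0.7773634 ,  0.62065284,  1.32969827],
       [ 0.9946883 , -0.07381813,  0.07173611,  0.03300024],
       [-0.00994959,  0.62470555,  0.78079702,  1.04104884],
       [ 0.        ,  0.        ,  0.        ,  1.        ]])}
```

View pics/top0.png

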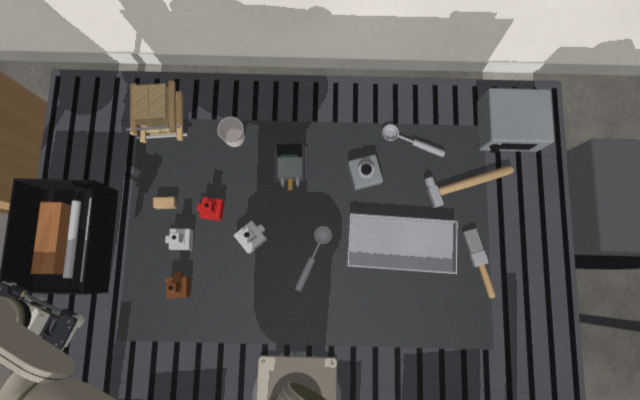

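View pics/scene0.png

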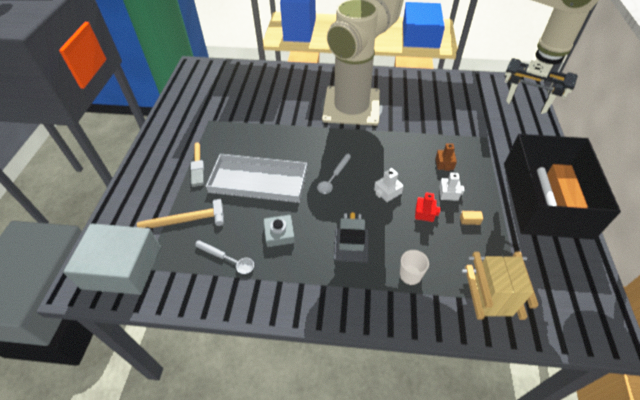

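The top view shows aluminium castings at (179,239) and (250,237), with red (210,208) and brown (176,286) look-alikes. The station is at (291,165), the button at (366,170) and the tray at (403,243). I'll measure these and view an enlarged crop.

```bash
cat > m.py <<'E'
from h import *
def rect(P,m):
    (c,s,a)=cv2.minAreaRect(P[m][:,:2].astype(np.float32)*1000); return np.round(c,1),np.round(s,1),round(a,1),int(m.sum())
E
python3 - <<'E'
from m import *
z=np.load("top0.npz"); P=cloud(z["d"],z["K"],z["T"]); im=z["im"]
v,u=np.mgrid[:400,:640]
def w(a,b,c,d,lo,hi): return (u>=a)&(u<b)&(v>=c)&(v<d)&(P[...,2]>lo)&(P[...,2]<hi)
for n,b in dict(A=(160,198,222,256),B=(228,272,215,258),red=(194,228,190,226),brown=(160,194,268,303)).items():
    m=w(*b,.01,.2); print(n,"zmax",P[m][:,2].max())
    print("  neck",rect(P,w(*b,.07,.12)),np.median(P[w(*b,.07,.12)][:,2])," block",rect(P,w(*b,.034,.046)))
    hi=P[w(*b,.07,.12)]; print(hi[:,:2].mean(0),P[w(*b,.034,.046)][:,:2].mean(0))
b=(265,320,135,200)
print("disp",rect(P,w(*b,.085,.12)),"house",rect(P,w(*b,.055,.075)), "bars",rect(P,w(275,310,175,200,.03,.064)))
b=(340,390,145,195)
print("panel",rect(P,w(*b,.028,.04)),"top",rect(P,w(*b,.045,.1)),P[w(*b,.045,.1)][:,2].max()); 
for r in range(160,180,3): print(np.round(P[r,356:380:3,2],3))
print("tray",rect(P,w(340,465,205,280,.02,.05)))
print("bench",np.median(P[300:330,200:400,2]))
a=cv2.resize(im[190:300,150:280],None,fx=6,fy=5.4,interpolation=cv2.INTER_CUBIC);cv2.imwrite("pics/c1.png",a[:,:780])
a=cv2.resize(im[130:200,260:400],None,fx=5.5,fy=5.5,interpolation=cv2.INTER_CUBIC);cv2.imwrite("pics/c2.png",a)
E
```

```text
A zmax 0.08975036499117905
  neck (array([425.9, 347.9]), array([25.4, 26.9]), 0.1, 107) 0.084505974905142  block (array([426.2, 349. ]), array([57.3, 62.1]), 1.4, 281)
[0.42589414 0.34606771] [0.42505049 0.34230887]
B zmax 0.09599316099290411
  neck (array([437.6, 148.6]), array([32.1, 32.1]), 40.9, 151) 0.09014133399683577  block (array([437.8, 148.6]), array([65.6, 65.6]), 40.8, 345)
[0.43698125 0.14764324] [0.43634239 0.14549085]
red zmax 0.08925331980213058
  neck (array([517.1, 264.4]), array([26.3, 25.6]), 83.3, 102) 0.08438663805094415  block (array([517.7, 265.8]), array([62.7, 58.4]), 83.9, 275)
[0.51644615 0.26301402] [0.51504641 0.26051714]
brown zmax 0.09002048274166818
  neck (array([291.5, 345.7]), array([23.9, 27.4]), 1.4, 112) 0.08394206443570817  block (array([291.7, 344.8]), array([57.8, 57.9]), 5.2, 294)
[0.29157152 0.34418398] [0.29185253 0.34054946]
disp (array([680.7,  40.6]), array([32.9, 68. ]), 0.5, 293) house (array([627.7,  39.4]), array([82.1, 72.6]), 0.9, 594) bars (array([594.9,  38.5]), array([40.4, 71.7]), 0.7, 192)
panel (array([ 638.7, -181.4]), array([85.5, 85.8]), 16.2, 600) top (array([ 640.2, -180.5]), array([44.1, 45.1]), 87.0, 162) 0.06326343537298906
[ 0.038  0.033  0.037  0.033  0.034  0.031  0.037 -0.001]
[0.033 0.034 0.041 0.049 0.048 0.035 0.035 0.037]
[0.03  0.047 0.055 0.061 0.051 0.048 0.035 0.027]
[0.031 0.047 0.056 0.057 0.059 0.057 0.033 0.038]
[0.032 0.044 0.056 0.059 0.054 0.05  0.029 0.032]
[0.031 0.037 0.044 0.05  0.051 0.043 0.028 0.034]
[0.033 0.035 0.036 0.04  0.04  0.033 0.035 0.031]
tray (array([ 452.9, -289.8]), array([310.9, 194.8]), 87.3, 605)
bench -0.0008270012329889553
```

View pics/c1.png

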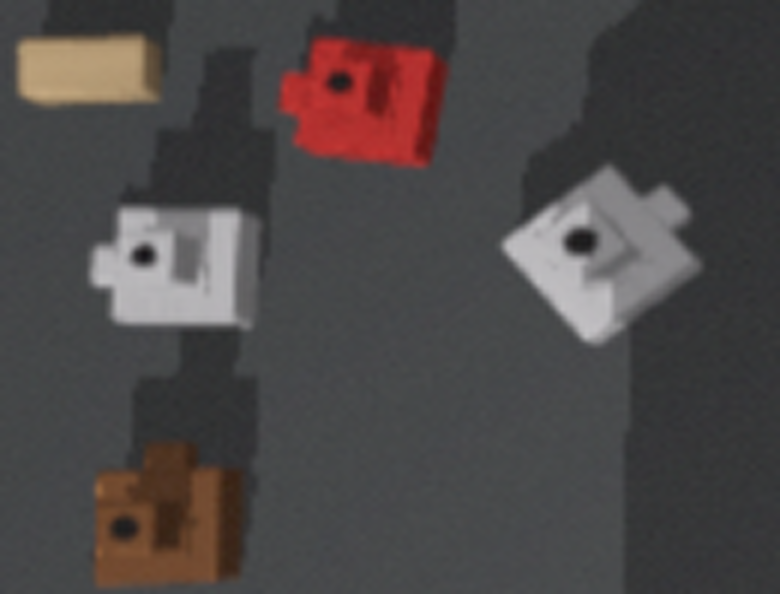

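View pics/c2.png

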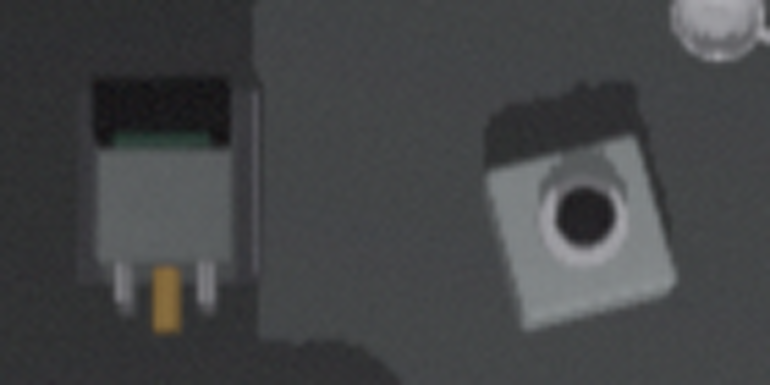

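Only two castings are present. The small one is at (179,239), with its stub facing world +y, and the medium one is at (250,237), with its stub to the upper right. The second crop shows the stop bars ending at about (283,186) and (297.5,186), the plunger tip at (290.4,190) and the button at (366,169). Next I'll compute the station, button and tray geometry from these pixels and start the transit.

```bash
cat >> m.py <<'E'
def hit(K,T,u,v,zz):
    r=T[:3,:3]@np.array([(u-K[0,2])/K[0,0],-(v-K[1,2])/K[1,1],-1]); o=T[:3,3]; return np.round(o+r*(zz-o[2])/r[2],4)
E
python3 - <<'E'
from m import *
z=np.load("top0.npz"); K,T=z["K"],z["T"]; P=cloud(z["d"],K,T)
for n,u,v,h in [("barL",282.7,186.2,.062),("barR",297.5,186,.062),("plun",290.4,190,.045),("plun52",290.4,190,.052),("button",366.2,169.2,.06),("trayTL",349,214,.034),("trayTR",457,220,.034),("trayBR",456,273,.034),("trayBL",348.5,267,.034)]: print(n,hit(K,T,u,v,h))
h=lambda u0,u1,v0,v1,lo,hi:(lambda Q:Q[(Q[:,2]>lo)&(Q[:,2]<hi)])(P[v0:v1,u0:u1].reshape(-1,3))
print("btn top z",np.median(P[167:172,364:369,2]))
Q=h(277,305,155,185,.058,.074);print("house xy range",np.percentile(Q,[1,99],axis=0))
print(viewer.calibration("wrist")["hand_eye"].round(4))
E
```

```text
barL [0.5814 0.0568 0.062 ]
barR [0.5831 0.0148 0.062 ]
plun [0.5744 0.0356 0.045 ]
plun52 [0.573  0.0352 0.052 ]
button [ 0.6377 -0.1809  0.06  ]
trayTL [ 0.5103 -0.1349  0.034 ]
trayTR [ 0.5005 -0.4456  0.034 ]
trayBR [ 0.3498 -0.4379  0.034 ]
trayBL [ 0.3592 -0.1351  0.034 ]
btn top z 0.056554829795188555
house xy range [[0.59008144 0.00550455 0.05853236]
 [0.66812313 0.07570573 0.07069603]]
[[ 3.000e-04  9.639e-01  2.663e-01  7.480e-02]
 [ 1.000e+00 -2.000e-04 -5.000e-04  6.000e-04]
 [-5.000e-04  2.663e-01 -9.639e-01 -1.496e-01]
 [ 0.000e+00  0.000e+00  0.000e+00  1.000e+00]]
```

send_rows --plan '[[[1, 1, -1, 0, -0.873], [1, 1, -1, 0, -0.873], [1, 1, -1, 0, -0.873], [1, 1, -1, 0, -0.873], [1, 1, -1, 0, -0.873], [1, 1, -1, 0, -0.873], [1, 1, -1, 0, -0.873], [1, 1, -1, 0, -0.873], [1, 1, -1, 0, -0.873], [1, 1, -1, 0, -0.873]]]'

```text
t: 0.93
tool_pos: [0.4334, 0.3525, 0.2352]
orientation: [-1.917, -2.488, 0.001]
force: [-0.6, -0.3, 0.3]
opening: 0.0307
gripper_force: 0.0
```

send_rows --plan '[[[1, 0.6, -1, 0, -0.873], [1, 0.6, -1, 0, -0.873], [1, 0.6, -1, 0, -0.873], [1, 0.6, -1, 0, -0.873], [1, 0.6, -1, 0, -0.873], [1, 0.6, -1, 0, -0.873], [1, 0.6, -1, 0, -0.873], [1, 0.6, -1, 0, -0.873], [1, 0.6, -1, 0, -0.873], [1, 0.6, -1, 0, -0.873]]]'

```text
t: 1.77
tool_pos: [0.553, 0.1538, 0.2354]
orientation: [-2.816, -1.392, 0.001]
force: [0.6, -0.0, 0.4]
opening: 0.0005
gripper_force: 0.0
```

send_rows --plan '[[[1, -0.4, -0.6, 0.2, -0.873], [1, -0.4, -0.6, 0.2, -0.873], [1, -0.4, -0.6, 0.2, -0.873], [1, -0.4, -0.6, 0.2, -0.873], [1, -0.4, -0.6, 0.2, -0.873], [1, -0.4, -0.6, 0.2, -0.873], [1, -0.4, -0.6, 0.2, -0.873], [1, -0.4, -0.6, 0.2, -0.873], [1, -0.4, -0.6, 0.2, -0.873], [1, -0.4, -0.6, 0.2, -0.873]]]'

```text
t: 2.6
tool_pos: [0.4734, 0.0335, 0.2757]
orientation: [-3.142, -0.007, -0.0]
force: [-0.7, 0.5, 0.1]
opening: 0.0007
gripper_force: 0.0
```

```bash
python3 - <<'E'
from m import *
im,d,K,T,c=grab("wrist"); np.savez("w1.npz",im=im,d=d,K=K,T=T); cv2.imwrite("pics/w1.png",im); print(c)
E
```

```text
{'camera_matrix': array([[304.03312558,   0.        , 317.6863866 ],
       [  0.        , 304.03312558, 199.97081396],
       [  0.        ,   0.        ,   1.        ]]), 'hand_eye': array([[ 3.24101095e-04,  9.63368490e-01,  2.68180997e-01,
         7.38156326e-02],
       [ 9.99999583e-01, -5.41074321e-04,  7.35148999e-04,
        -8.24595858e-04],
       [ 8.53325232e-04,  2.68180647e-01, -9.63368264e-01,
        -1.49622276e-01],
       [ 0.00000000e+00,  0.00000000e+00,  0.00000000e+00,
         1.00000000e+00]])}
```

View pics/w1.png

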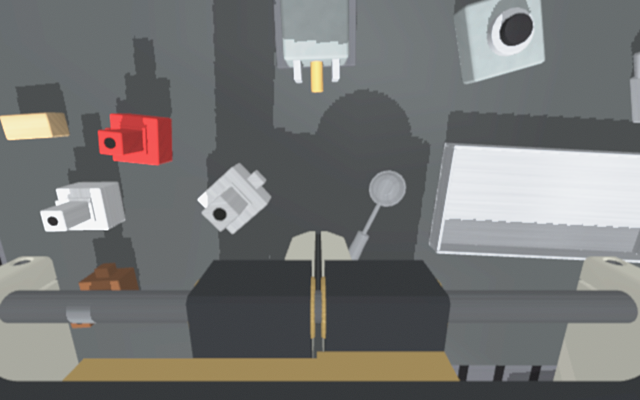

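```bash
python3 - <<'E'
from m import *
z=np.load("w1.npz"); K,T=z["K"],z["T"]; P=cloud(z["d"],K,T)
for n,u,v,h in [("barL",297,82.5,.028),("barR",336,81,.028),("plun",316.5,91.5,.040),("button",514.5,29,.058)]: print(n,hit(K,T,u,v,h))
for c in (297,336): print(np.round(P[54:90:3,c],3).tolist())
print("btn",np.median(P[24:34,510:520].reshape(-1,3),axis=0).round(4))
A=(P[...,2]>.02)
v,u=np.mgrid[:400,:640]
for n,(a,b,c,d),lo in(("S",(35,130,175,235),.08),("M",(190,275,155,240),.086)):
    m=(u>a)&(u<b)&(v>c)&(v<d); print(n,"neck",rect(P,m&(P[...,2]>lo)),"block",rect(P,m&(P[...,2]>.034)&(P[...,2]<.046)))
a=cv2.resize(z["im"][40:110,260:370],None,fx=6,fy=6,interpolation=cv2.INTER_CUBIC);cv2.imwrite("pics/w1c.png",a)
E
```

```text
barL [0.5858 0.0605 0.028 ]
barR [0.5878 0.0128 0.028 ]
plun [0.5747 0.0366 0.04  ]
button [ 0.6384 -0.1779  0.058 ]
[[0.611, 0.058, 0.067], [0.608, 0.058, 0.065], [0.606, 0.058, 0.061], [0.603, 0.058, 0.063], [0.6, 0.058, 0.062], [0.596, 0.058, 0.063], [0.593, 0.058, 0.063], [0.59, 0.058, 0.063], [0.587, 0.058, 0.062], [0.586, 0.06, 0.039], [0.586, 0.062, 0.002], [0.583, 0.062, 0.001]]
[[0.611, 0.015, 0.066], [0.609, 0.015, 0.064], [0.606, 0.015, 0.062], [0.603, 0.015, 0.062], [0.6, 0.015, 0.063], [0.597, 0.015, 0.062], [0.594, 0.015, 0.063], [0.591, 0.015, 0.061], [0.588, 0.014, 0.057], [0.59, 0.011, 0.002], [0.587, 0.011, 0.0], [0.583, 0.011, 0.001]]
btn [ 0.6388 -0.1775  0.0581]
S neck (array([477. , 196.3]), array([ 30.8, 351.1]), 18.4, 585) block (array([427.2, 346.3]), array([57.5, 59.4]), 1.0, 1319)
M neck (array([484.6,  94.6]), array([ 31.9, 172.7]), 41.2, 792) block (array([438.5, 147.3]), array([65.9, 65.5]), 41.0, 1540)
```

View pics/w1c.png

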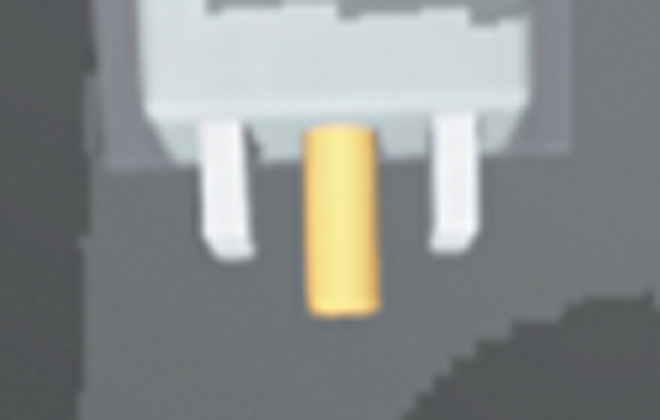

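The wrist picture agrees: stop plane x≈0.586, y≈0.0365 and button at (0.638,-0.179,0.058). The station is yawed by about +1.5 to 2°. Next I'll press the button.

send_rows --plan '[[[1, 0.825, -1, 0, 0], [1, 0.825, -1, 0, 0], [1, 0.825, -1, -0.5, 0], [1, 0.825, -1, -0.5, 0], [1, 0.825, -1, -0.5, 0], [1, 0.825, -1, -0.5, 0], [1, 0.825, -1, -0.5, 0], [1, 0.825, -1, -0.5, 0], [1, 0.825, -1, -0.5, 0], [1, 0.825, -1, -0.5, 0]]]'

```text
t: 3.48
tool_pos: [0.6385, -0.1667, 0.1756]
orientation: [-3.141, -0.001, 0.001]
force: [0.3, -0.3, 0.2]
opening: 0.0003
gripper_force: 0.0
```

send_rows --plan '[[[1, 0, -0.063, -0.2, 0], [1, 0, -0.063, -0.4, 0], [1, 0, -0.063, -0.45, 0], [1, 0, -0.063, -0.48, 0], [1, 0, -0.063, -0.5, 0], [1, 0, -0.063, -0.51, 0], [1, 0, -0.063, -0.52, 0], [1, 0, -0.063, -0.53, 0], [1, 0, -0.063, -0.53, 0], [1, 0, -0.063, -0.53, 0]]]'

```text
t: 4.32
tool_pos: [0.6399, -0.1801, 0.0714]
orientation: [3.141, -0.001, 0.005]
force: [2.4, 0.8, 3.5]
opening: 0.0007
gripper_force: 1.6
```

send_rows --plan '[[[1, 0, 0, -0.01, 0], [1, 0, 0, -0.02, 0], [1, 0, 0, -0.025, 0], [1, 0, 0, -0.03, 0], [1, 0, 0, -0.03, 0], [1, 0, 0, -0.03, 0]]]'

```text
t: 4.82
tool_pos: [0.64, -0.1802, 0.0679]
orientation: [3.141, -0.001, 0.005]
force: [-8.0, 5.0, 26.7]
opening: 0.0006
gripper_force: 13.1
```

```bash
python3 - <<'E'
from m import *
z=np.load("w1.npz"); P=cloud(z["d"],z["K"],z["T"])
for r in range(5,60,5): print(r,np.round(P[r,485:550:5,2],3))
im,d,K,T,c=grab("wrist"); cv2.imwrite("pics/w2.png",im)
E
```

```text
5 [0.035 0.034 0.035 0.033 0.034 0.036 0.035 0.036 0.036 0.037 0.037 0.034
 0.001]
10 [0.035 0.036 0.034 0.035 0.046 0.047 0.048 0.048 0.049 0.035 0.036 0.035
 0.002]
15 [0.035 0.034 0.036 0.046 0.047 0.047 0.057 0.059 0.058 0.048 0.036 0.035
 0.   ]
20 [0.037 0.035 0.047 0.046 0.051 0.056 0.059 0.059 0.058 0.059 0.035 0.036
 0.001]
25 [0.034 0.039 0.048 0.047 0.057 0.058 0.058 0.057 0.057 0.058 0.036 0.035
 0.002]
30 [0.035 0.044 0.048 0.051 0.057 0.058 0.059 0.059 0.058 0.058 0.034 0.034
 0.001]
35 [0.035 0.045 0.047 0.05  0.058 0.058 0.058 0.059 0.058 0.046 0.035 0.035
 0.001]
40 [0.037 0.043 0.047 0.048 0.054 0.056 0.059 0.058 0.056 0.037 0.036 0.034
 0.002]
45 [0.037 0.039 0.045 0.048 0.047 0.05  0.049 0.047 0.047 0.034 0.035 0.036
 0.002]
50 [0.035 0.035 0.042 0.047 0.047 0.047 0.048 0.034 0.035 0.036 0.036 0.036
 0.   ]
55 [0.036 0.036 0.034 0.035 0.038 0.035 0.036 0.037 0.035 0.036 0.034 0.036
 0.001]
```

View pics/w2.png

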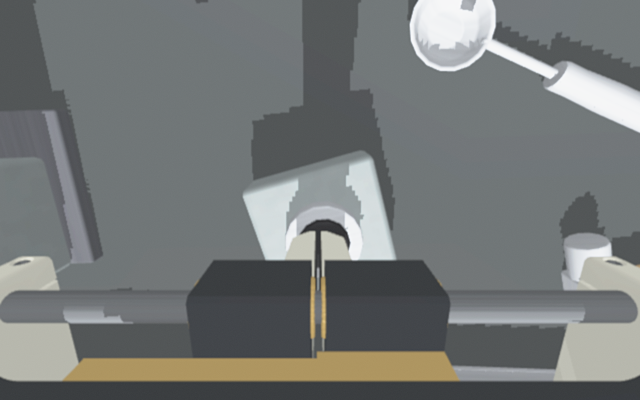

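Forces and the rim height (0.047) confirm the button bottomed out at 7 mm. I'll move to the small casting and open the gripper on the way.

send_rows --plan '[[[1, 0, 0, 0.4, 0], [1, 0, 0, 0.85, 0], [1, 0, 0, 0.85, 0], [1, 0, 0, 0.85, 0], [1, 0, 0, 0.85, 0], [-1, -0.5, 1, 0.85, 0], [-1, -0.5, 1, 0.85, 0], [-1, -0.5, 1, 0.85, 0], [-1, -0.5, 1, 0.85, 0], [-1, -0.5, 1, 0.85, 0], [-1, -0.5, 1, 0.85, 0], [-1, -0.5, 1, 0.85, 0]]]'

```text
t: 5.87
tool_pos: [0.5369, 0.0229, 0.2331]
orientation: [-3.141, -0.004, 0.002]
force: [-0.4, 0.0, -0.2]
opening: 0.0424
gripper_force: 0.0
```

send_rows --plan '[[[-1, -0.559, 1, 0, 0.017], [-1, -0.559, 1, 0, 0.017], [-1, -0.559, 1, 0, 0.017], [-1, -0.559, 1, 0, 0.017], [-1, -0.559, 1, 0, 0.017], [-1, -0.559, 1, 0, 0.017], [-1, -0.559, 1, 0, 0.017], [-1, -0.559, 1, 0, 0.017]]]'

```text
t: 6.53
tool_pos: [0.427, 0.22, 0.2333]
orientation: [3.14, 0.029, 0.0]
force: [-0.4, -0.0, 0.4]
opening: 0.0917
gripper_force: 0.0
```

send_rows --plan '[[[-1, 0, 0.637, -0.2, 0], [-1, 0, 0.637, -0.2, 0], [-1, 0, 0.637, -0.2, 0], [-1, 0, 0.637, -0.2, 0], [-1, 0, 0.637, -0.2, 0], [-1, 0, 0.637, -0.2, 0], [-1, 0, 0.637, -0.2, 0]]]'

```text
t: 7.12
tool_pos: [0.428, 0.3457, 0.194]
orientation: [3.141, 0.024, 0.001]
force: [0.9, -0.6, -0.1]
opening: 0.0932
gripper_force: 0.0
```

```bash
python3 - <<'E'
from m import *
s=telemetry.read_state(); print(s["tool_pos"],s["opening"],s["q"][5])
im,d,K,T,c=grab("wrist"); cv2.imwrite("pics/w3.png",im); P=cloud(d,K,T)
near=(abs(P[...,0]-.4265)<.07)&(abs(P[...,1]-.347)<.06)
m=near&(P[...,2]>.034)&(P[...,2]<.046); print("block",rect(P,m))
m=near&(P[...,2]>.081)&(P[...,2]<.09)&(abs(P[...,1]-.347)<.03); print("neck",rect(P,m))
E
```

```text
[0.42797215 0.34570452 0.19402125] 0.09317783528218837 2.1425470186334397
block (array([449.9, 339.5]), array([ 72. , 119.7]), 71.6, 2062)
neck (array([427. , 347.2]), array([26.1, 25.1]), 0.6, 841)
```

View pics/w3.png

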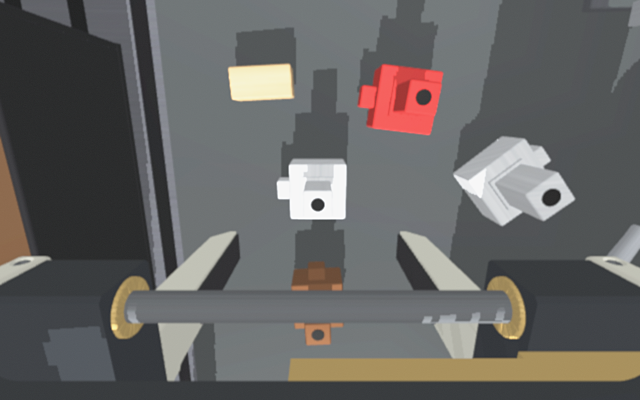

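The small casting is centred under the gripper at (318,190), with its stub to the left (+y) and its neck at (0.427,0.347). I'll descend, grip and lift.

send_rows --plan '[[[-1, 0, 0, -0.2, 0], [-1, 0, 0, -0.4, 0], [-1, 0, 0, -0.55, 0], [-1, 0, 0, -0.64, 0], [-1, 0, 0, -0.64, 0], [1, 0, 0, -0.64, 0], [1, 0, 0, -0.64, 0], [1, 0, 0, -0.64, 0], [1, 0, 0, -0.64, 0], [1, 0, 0, -0.64, 0], [1, 0, 0, -0.64, 0], [1, 0, 0, -0.64, 0], [1, 0, 0, -0.64, 0], [1, 0, 0, -0.64, 0], [1, 0, 0, -0.64, 0], [1, 0, 0, -0.64, 0], [1, 0, 0, -0.64, 0]]]' --force 50

```text
t: 8.58
tool_pos: [0.4267, 0.3473, 0.0655]
orientation: [3.141, 0.027, -0.0]
force: [-0.6, -0.9, 0.1]
opening: 0.026
gripper_force: 50.0
```

send_rows --plan '[[[1, 0, 0, 0.05, 0], [1, 0, 0, 0.2, 0], [1, 0, 0, 0.4, 0], [1, 0, 0, 0.5, 0], [1, 0, 0, 0.5, 0], [1, 0, 0, 0.5, 0]]]'

```text
t: 9.08
tool_pos: [0.4275, 0.3481, 0.1672]
orientation: [-3.14, -0.027, -0.004]
force: [0.8, -0.1, -4.8]
opening: 0.0259
gripper_force: 50.0
```

send_rows --plan '[[[1, 0.1, -0.15, 0.1, 0], [1, 0.2, -0.4, 0.1, 0], [1, 0.3, -0.6, 0.1, 0], [1, 0.36, -0.8, 0.1, 0], [1, 0.36, -0.95, 0.1, 0.015], [1, 0.36, -1, 0.1, 0.015], [1, 0.36, -1, 0.1, 0.015]]]'

```text
t: 9.67
tool_pos: [0.4975, 0.1439, 0.1828]
orientation: [3.14, 0.045, -0.007]
force: [-0.7, 0.8, -2.7]
opening: 0.0257
gripper_force: 50.0
```

send_rows --plan '[[[1, 0, -0.15, 0, 0], [1, 0, -0.35, 0, 0], [1, 0, -0.5, -0.05, 0], [1, 0, -0.553, -0.2, 0], [1, 0, -0.553, -0.35, 0], [1, 0, -0.553, -0.45, 0], [1, 0, -0.553, -0.5, 0], [1, 0, -0.553, -0.5, 0], [1, 0, -0.553, -0.5, 0]]]'

```text
t: 10.42
tool_pos: [0.4981, 0.0377, 0.085]
orientation: [-3.141, -0.053, 0.003]
force: [0.1, -0.8, -2.5]
opening: 0.0255
gripper_force: 50.0
```

send_rows --plan '[[[1, 0.08, 0, 0, 0], [1, 0.16, 0, 0, 0], [1, 0.22, 0, 0, 0], [1, 0.25, 0, 0, 0], [1, 0.27, 0, 0, 0], [1, 0.28, 0, 0, 0], [1, 0.29, 0, 0, 0], [1, 0.29, 0, 0, 0], [1, 0.29, 0, 0, 0]]]'

```text
t: 11.17
tool_pos: [0.556, 0.0371, 0.0855]
orientation: [-3.141, -0.052, 0.002]
force: [-4.9, 0.3, -0.5]
opening: 0.0256
gripper_force: 50.0
```

send_rows --plan '[[[1, 0.005, 0, 0, 0], [1, 0.01, 0, 0, 0], [1, 0.013, 0, 0, 0], [1, 0.013, 0, 0, 0], [1, 0.013, 0, 0, 0], [1, 0.013, 0, 0, 0]]]'

```text
t: 11.67
tool_pos: [0.5581, 0.037, 0.0853]
orientation: [-3.141, -0.051, 0.003]
force: [-7.0, 1.1, -0.1]
opening: 0.0256
gripper_force: 50.0
```

send_rows --plan '[[[1, 0.005, 0, 0, 0], [1, 0.01, 0, 0, 0], [1, 0.015, 0, 0, 0], [1, 0.015, 0, 0, 0], [1, 0.015, 0, 0, 0], [1, 0.015, 0, 0, 0]]]'

```text
t: 12.17
tool_pos: [0.5585, 0.0369, 0.0844]
orientation: [-3.141, -0.052, 0.012]
force: [-17.1, 0.3, 5.9]
opening: 0.0255
gripper_force: 50.0
```

send_rows --plan '[[[1, 0, 0, 0, 0], [1, 0, 0, 0, 0], [1, 0, 0, 0, 0], [1, 0, 0, 0, 0], [1, 0, 0, 0, 0], [1, 0, 0, 0, 0], [1, 0, 0, 0, 0], [1, 0, 0, 0, 0], [1, 0, 0, 0, 0], [1, 0, 0, 0, 0], [1, 0, 0, 0, 0], [1, 0, 0, 0, 0]]]'

```text
t: 13.17
tool_pos: [0.5585, 0.0369, 0.0843]
orientation: [-3.141, -0.052, 0.013]
force: [-16.5, -1.0, 5.1]
opening: 0.0257
gripper_force: 50.0
```

```bash
python3 - <<'E'
from m import *
im,d,K,T,c=grab("wrist"); P=cloud(d,K,T); a=im[60:400,150:490]; b,_,_,_,_=grab("scene"); b=cv2.resize(b[140:260,300:420],(340,340),interpolation=cv2.INTER_CUBIC)
cv2.imwrite("pics/t1.png",np.hstack([a,b]))
E
```

```text
(no output)
```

View pics/t1.png

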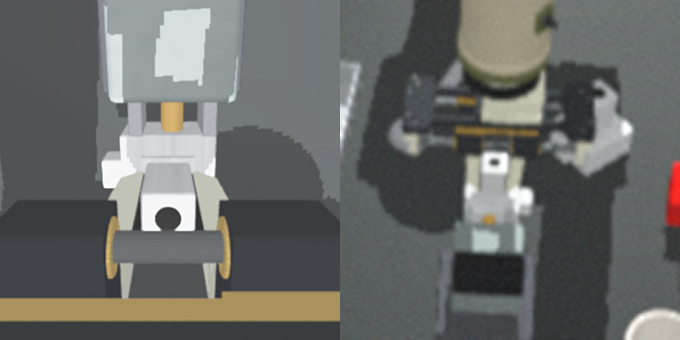

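The casting is flat on both bars, with the plunger in. Next: back off, turn 90° and test the second side.

send_rows --plan '[[[1, -0.1, 0, 0, 0], [1, -0.25, 0, 0, 0], [1, -0.31, 0, 0, 0.05], [1, -0.31, 0, 0, 0.15], [1, -0.31, 0, 0, 0.27], [1, -0.31, 0, 0, 0.39], [1, -0.31, 0, 0, 0.5], [1, -0.31, 0, 0, 0.62], [1, -0.31, 0, 0, 0.7], [1, -0.31, 0, 0, 0.75], [1, -0.31, 0, 0, 0.75]]]'

```text
t: 14.18
tool_pos: [0.5009, 0.0368, 0.086]
orientation: [2.88, 1.252, 0.003]
force: [-1.3, 0.2, -3.5]
opening: 0.0257
gripper_force: 50.0
```

send_rows --plan '[[[1, 0, 0, 0, 0.12], [1, 0, 0, 0, 0.24], [1, 0, 0, 0, 0.36], [1, 0, 0, 0, 0.48], [1, 0, 0, 0, 0.6], [1, 0, 0, 0, 0.7], [1, 0, 0, 0, 0.75], [1, 0, 0, 0, 0.75], [1, 0.08, 0, 0, 0.75], [1, 0.16, 0, 0, 0.75], [1, 0.22, 0, 0, 0.75], [1, 0.25, 0, 0, 0.75], [1, 0.27, 0, 0, 0.75], [1, 0.28, 0, 0, 0.75], [1, 0.29, 0, 0, 0.75], [1, 0.295, 0, 0, 0.75], [1, 0.295, 0, 0, 0.75], [1, 0.295, 0, 0, 0.75]]]'

```text
t: 15.68
tool_pos: [0.5581, 0.0369, 0.0851]
orientation: [-2.184, -2.256, 0.002]
force: [-5.5, -0.3, -1.1]
opening: 0.0257
gripper_force: 50.0
```

send_rows --plan '[[[1, 0.005, 0, 0, 0], [1, 0.01, 0, 0, 0], [1, 0.015, 0, 0, 0], [1, 0.018, 0, 0, 0], [1, 0.018, 0, 0, 0], [1, 0.018, 0, 0, 0], [1, 0.018, 0, 0, 0], [1, 0.018, 0, 0, 0], [1, 0.018, 0, 0, 0], [1, 0.018, 0, 0, 0], [1, 0.018, 0, 0, 0], [1, 0.018, 0, 0, 0], [1, 0.018, 0, 0, 0], [1, 0.018, 0, 0, 0], [1, 0.018, 0, 0, 0], [1, 0.018, 0, 0, 0]]]'

```text
t: 17.02
tool_pos: [0.5587, 0.0369, 0.0842]
orientation: [-2.181, -2.253, 0.01]
force: [-17.6, -1.5, 5.6]
opening: 0.0256
gripper_force: 50.0
```

Same signature as the first side, held for about 1 s. On to the third side.

send_rows --plan '[[[1, -0.1, 0, 0, 0], [1, -0.25, 0, 0, 0], [1, -0.31, 0, 0, 0.05], [1, -0.31, 0, 0, 0.15], [1, -0.31, 0, 0, 0.27], [1, -0.31, 0, 0, 0.39], [1, -0.31, 0, 0, 0.5], [1, -0.31, 0, 0, 0.62], [1, -0.31, 0, 0, 0.7], [1, -0.31, 0, 0, 0.75], [1, -0.31, 0, 0, 0.75]]]'

```text
t: 17.93
tool_pos: [0.5013, 0.0369, 0.086]
orientation: [1.151, 2.921, 0.001]
force: [0.8, -0.4, -3.2]
opening: 0.0255
gripper_force: 50.0
```

send_rows --plan '[[[1, 0, 0, 0, 0.12], [1, 0, 0, 0, 0.24], [1, 0, 0, 0, 0.36], [1, 0, 0, 0, 0.48], [1, 0, 0, 0, 0.6], [1, 0, 0, 0, 0.7], [1, 0, 0, 0, 0.75], [1, 0, 0, 0, 0.75], [1, 0.08, 0, 0, 0.75], [1, 0.16, 0, 0, 0.75], [1, 0.22, 0, 0, 0.75], [1, 0.25, 0, 0, 0.75], [1, 0.27, 0, 0, 0.75], [1, 0.28, 0, 0, 0.75], [1, 0.29, 0, 0, 0.75], [1, 0.295, 0, 0, 0.75], [1, 0.295, 0, 0, 0.75], [1, 0.295, 0, 0, 0.75]]]'

```text
t: 19.43
tool_pos: [0.5585, 0.037, 0.0851]
orientation: [0.05, -3.139, -0.0]
force: [-5.5, 0.5, -1.6]
opening: 0.0259
gripper_force: 50.0
```

send_rows --plan '[[[1, 0.005, 0, 0, 0], [1, 0.01, 0, 0, 0], [1, 0.015, 0, 0, 0], [1, 0.018, 0, 0, 0], [1, 0.018, 0, 0, 0], [1, 0.018, 0, 0, 0], [1, 0.018, 0, 0, 0], [1, 0.018, 0, 0, 0], [1, 0.018, 0, 0, 0], [1, 0.018, 0, 0, 0], [1, 0.018, 0, 0, 0], [1, 0.018, 0, 0, 0], [1, 0.018, 0, 0, 0], [1, 0.018, 0, 0, 0], [1, 0.018, 0, 0, 0], [1, 0.018, 0, 0, 0]]]'

```text
t: 20.77
tool_pos: [0.559, 0.037, 0.084]
orientation: [0.051, -3.132, 0.0]
force: [-17.0, -0.1, 3.7]
opening: 0.0258
gripper_force: 50.0
```

send_rows --plan '[[[1, -0.1, 0, 0, 0], [1, -0.25, 0, 0, 0], [1, -0.33, 0, 0.1, 0], [1, -0.33, 0, 0.25, 0], [1, -0.33, -0.1, 0.4, 0], [1, -0.33, -0.25, 0.5, 0], [1, -0.33, -0.42, 0.5, 0], [1, -0.33, -0.6, 0.5, 0], [1, -0.33, -0.77, 0.5, 0], [1, -0.33, -0.9, 0.5, 0], [1, -0.33, -1, 0.5, 0], [1, -0.33, -1, 0.5, 0]]]'

```text
t: 21.77
tool_pos: [0.4973, -0.1669, 0.1859]
orientation: [-0.045, 3.14, -0.004]
force: [0.3, -0.1, -3.7]
opening: 0.0256
gripper_force: 50.0
```

send_rows --plan '[[[1, -0.1, -0.1, 0, 0], [1, -0.25, -0.22, 0, 0], [1, -0.32, -0.28, 0, 0], [1, -0.32, -0.28, -0.1, 0], [1, -0.32, -0.28, -0.25, 0], [1, -0.32, -0.28, -0.4, 0], [1, -0.32, -0.28, -0.5, 0], [1, -0.32, -0.28, -0.54, 0], [1, -0.32, -0.28, -0.56, 0], [1, -0.32, -0.28, -0.57, 0], [1, -0.32, -0.28, -0.575, 0], [1, -0.32, -0.28, -0.575, 0]]]'

```text
t: 22.77
tool_pos: [0.4346, -0.2196, 0.0721]
orientation: [-0.051, 3.139, -0.002]
force: [-0.0, -0.1, -3.7]
opening: 0.026
gripper_force: 50.0
```

send_rows --plan '[[[1, 0, 0, -0.005, 0], [1, 0, 0, -0.01, 0], [1, 0, 0, -0.015, 0], [1, 0, 0, -0.015, 0], [1, 0, 0, -0.015, 0]]]'

```text
t: 23.18
tool_pos: [0.4344, -0.2196, 0.0694]
orientation: [-0.051, 3.139, -0.002]
force: [-3.3, 2.8, 7.9]
opening: 0.0257
gripper_force: 50.0
```

send_rows --plan '[[[-1, 0, 0, 0, 0], [-1, 0, 0, 0, 0], [-1, 0, 0, 0, 0], [-1, 0, 0, 0, 0], [-1, 0, 0, 0, 0], [-1, 0, 0, 0, 0], [-1, 0, 0, 0.1, 0], [-1, 0, 0, 0.3, 0], [-1, 0, 0, 0.5, 0], [-1, 0, 0, 0.7, 0], [-1, 0, 0, 0.7, 0]]]'

```text
t: 24.1
tool_pos: [0.4372, -0.2214, 0.217]
orientation: [-0.051, 3.13, -0.012]
force: [1.7, -1.3, 0.6]
opening: 0.0917
gripper_force: 0.0
```

send_rows --plan '[[[-1, 0, 0.92, 0, 0.3], [-1, 0, 0.92, 0, 0.3], [-1, 0, 0.92, 0, 0.3], [-1, 0, 0.92, 0, 0.3], [-1, 0, 0.92, 0, 0.3], [-1, 0, 0.92, 0, 0.3], [-1, 0, 0.92, 0, 0.3]]]'

```text
t: 24.68
tool_pos: [0.4336, -0.0345, 0.2075]
orientation: [-0.546, 3.094, -0.001]
force: [-0.2, -0.7, -0.2]
opening: 0.0931
gripper_force: 0.0
```

send_rows --plan '[[[-1, 0.02, 0.92, 0, 0.35], [-1, 0.02, 0.92, 0, 0.35], [-1, 0.02, 0.92, 0, 0.35], [-1, 0.02, 0.92, 0, 0.35], [-1, 0.02, 0.92, 0, 0.35], [-1, 0.02, 0.92, 0, 0.35], [-1, 0.02, 0.92, 0, 0.35]]]'

```text
t: 25.27
tool_pos: [0.4379, 0.1483, 0.2073]
orientation: [1.098, -2.943, 0.001]
force: [1.8, -0.8, 0.4]
opening: 0.0928
gripper_force: 0.0
```

```bash
python3 - <<'E'
from m import *
s=telemetry.read_state(); o=s["orientation"]; print(s["tool_pos"],2*np.degrees(np.arctan2(o[1],o[0]))-90,s["q"][5])
im,d,K,T,c=grab("wrist"); P=cloud(d,K,T)
near=(abs(P[...,0]-.438)<.06)&(abs(P[...,1]-.148)<.06)
m=near&(P[...,2]>.084)&(P[...,2]<.098); print("neck",rect(P,m))
t,d,K,T,c=grab("top"); Q=cloud(d,K,T)
m=(abs(Q[...,0]-.433)<.05)&(abs(Q[...,1]+.22)<.05)&(Q[...,2]>.08)&(Q[...,2]<.1); print("small neck",rect(Q,m),np.median(Q[m][:,2]))
cv2.imwrite("pics/w4.png",np.hstack([im[:,120:520],cv2.resize(t[200:280,320:400],(400,400),interpolation=cv2.INTER_CUBIC)]))
E
```

```text
[0.43786441 0.14827562 0.20731282] -229.0702102919292 -2.0689620774488624
neck (array([437. , 146.7]), array([31.6, 31.6]), 41.5, 1220)
small neck (array([ 433.9, -217.3]), array([25. , 25.4]), 0.4, 98) 0.08829923821702712
```

View pics/w4.png

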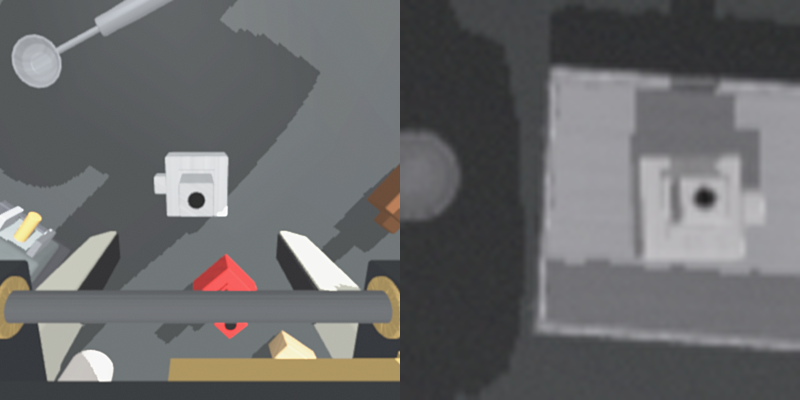

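The small casting stands upright in the tray, and the medium one is centred at neck (0.437,0.147). Pick it up.

send_rows --plan '[[[-1, 0, 0, -0.2, 0], [-1, 0, 0, -0.4, 0], [-1, 0, 0, -0.6, 0], [-1, 0, 0, -0.7, 0], [-1, 0, 0, -0.7, 0], [1, 0, 0, -0.7, 0], [1, 0, 0, -0.7, 0], [1, 0, 0, -0.7, 0], [1, 0, 0, -0.7, 0], [1, 0, 0, -0.7, 0], [1, 0, 0, -0.7, 0], [1, 0, 0, -0.7, 0], [1, 0, 0, -0.7, 0], [1, 0, 0, -0.7, 0], [1, 0, 0, -0.7, 0], [1, 0, 0, -0.7, 0]]]' --force 50

```text
t: 26.7
tool_pos: [0.4376, 0.1488, 0.0677]
orientation: [-1.097, 2.944, -0.0]
force: [0.8, -0.9, 0.5]
opening: 0.0319
gripper_force: 50.0
```

send_rows --plan '[[[1, 0, 0, 0.05, 0], [1, 0, 0, 0.2, 0], [1, 0, 0, 0.4, 0], [1, 0, -0.1, 0.5, 0], [1, 0.05, -0.2, 0.5, -0.11], [1, 0.1, -0.3, 0.5, -0.22], [1, 0.15, -0.4, 0.5, -0.34], [1, 0.2, -0.5, 0.5, -0.45], [1, 0.25, -0.56, 0.5, -0.57], [1, 0.29, -0.56, 0.5, -0.69], [1, 0.29, -0.56, 0.5, -0.81], [1, 0.29, -0.56, 0.5, -0.92], [1, 0.29, -0.56, 0.5, -0.92]]]'

```text
t: 27.78
tool_pos: [0.4951, 0.0368, 0.1675]
orientation: [-0.401, -3.115, -0.0]
force: [0.3, 0.7, -3.5]
opening: 0.0314
gripper_force: 50.0
```

send_rows --plan '[[[1, 0, 0, 0, -0.11], [1, 0, 0, 0, -0.22], [1, 0, 0, 0, -0.34], [1, 0, 0, 0, -0.45], [1, 0, 0, 0, -0.57], [1, 0, 0, 0, -0.69], [1, 0, 0, 0, -0.81], [1, 0, 0, 0, -0.92], [1, 0, 0, 0, -0.92]]]'

```text
t: 28.53
tool_pos: [0.4951, 0.0371, 0.1677]
orientation: [-1.793, -2.579, 0.0]
force: [0.4, -0.1, -3.7]
opening: 0.0317
gripper_force: 50.0
```

send_rows --plan '[[[1, 0, 0, 0, -0.11], [1, 0, 0, 0, -0.22], [1, 0, 0, 0, -0.34], [1, 0, 0, 0, -0.45], [1, 0, 0, 0, -0.57], [1, 0, 0, 0, -0.69], [1, 0, 0, 0, -0.81], [1, 0, 0, 0, -0.92], [1, 0, 0, 0, -0.92]]]'

```text
t: 29.28
tool_pos: [0.4953, 0.037, 0.1677]
orientation: [-2.782, -1.459, 0.001]
force: [-0.6, 0.3, -3.2]
opening: 0.0321
gripper_force: 50.0
```

send_rows --plan '[[[1, 0, 0, 0, -0.11], [1, 0, 0, 0, -0.22], [1, 0, 0, 0, -0.34], [1, 0, 0, 0, -0.45], [1, 0, 0, 0, -0.57], [1, 0, 0, 0, -0.69], [1, 0, 0, 0, -0.81], [1, 0, 0, 0, -0.89], [1, 0, 0, -0.1, -0.89], [1, 0, 0, -0.25, -0.89], [1, 0, 0, -0.35, -0.89], [1, 0, 0, -0.4, -0.89], [1, 0, 0, -0.4, -0.89]]]'

```text
t: 30.37
tool_pos: [0.4932, 0.037, 0.0849]
orientation: [-3.141, -0.061, 0.009]
force: [-1.2, -0.0, -3.3]
opening: 0.032
gripper_force: 50.0
```

send_rows --plan '[[[1, 0.08, 0, 0, 0], [1, 0.16, 0, 0, 0], [1, 0.22, 0, 0, 0], [1, 0.25, 0, 0, 0], [1, 0.27, 0, 0, 0], [1, 0.285, 0, 0, 0], [1, 0.295, 0, 0, 0], [1, 0.3, 0, 0, 0], [1, 0.3, 0, 0, 0], [1, 0.3, 0, 0, 0]]]'

```text
t: 31.2
tool_pos: [0.5534, 0.0369, 0.0872]
orientation: [3.141, 0.053, -0.007]
force: [-9.2, 0.0, 0.1]
opening: 0.0317
gripper_force: 50.0
```

send_rows --plan '[[[1, 0.005, 0, 0, 0], [1, 0.01, 0, 0, 0], [1, 0.015, 0, 0, 0], [1, 0.018, 0, 0, 0], [1, 0.018, 0, 0, 0], [1, 0.018, 0, 0, 0], [1, 0.018, 0, 0, 0], [1, 0.018, 0, 0, 0], [1, 0.018, 0, 0, 0], [1, 0.018, 0, 0, 0], [1, 0.018, 0, 0, 0], [1, 0.018, 0, 0, 0], [1, 0.018, 0, 0, 0], [1, 0.018, 0, 0, 0], [1, 0.018, 0, 0, 0], [1, 0.018, 0, 0, 0]]]'

```text
t: 32.53
tool_pos: [0.5539, 0.0369, 0.0862]
orientation: [3.141, 0.054, -0.018]
force: [-22.5, -0.3, 7.5]
opening: 0.0318
gripper_force: 50.0
```

send_rows --plan '[[[1, -0.1, 0, 0, 0], [1, -0.25, 0, 0, 0], [1, -0.32, 0, 0, 0.05], [1, -0.32, 0, 0, 0.15], [1, -0.32, 0, 0, 0.27], [1, -0.32, 0, 0, 0.39], [1, -0.32, 0, 0, 0.5], [1, -0.32, 0, 0, 0.62], [1, -0.32, 0, 0, 0.7], [1, -0.32, 0, 0, 0.75], [1, -0.32, 0, 0, 0.75]]]'

```text
t: 33.45
tool_pos: [0.4954, 0.0369, 0.0881]
orientation: [2.88, 1.254, 0.002]
force: [0.6, -0.0, -3.7]
opening: 0.0319
gripper_force: 50.0
```

send_rows --plan '[[[1, 0, 0, 0, 0.12], [1, 0, 0, 0, 0.24], [1, 0, 0, 0, 0.36], [1, 0, 0, 0, 0.48], [1, 0, 0, 0, 0.6], [1, 0, 0, 0, 0.7], [1, 0, 0, 0, 0.75], [1, 0, 0, 0, 0.75], [1, 0.08, 0, 0, 0.75], [1, 0.16, 0, 0, 0.75], [1, 0.22, 0, 0, 0.75], [1, 0.25, 0, 0, 0.75], [1, 0.27, 0, 0, 0.75], [1, 0.285, 0, 0, 0.75], [1, 0.295, 0, 0, 0.75], [1, 0.3, 0, 0, 0.75], [1, 0.3, 0, 0, 0.75], [1, 0.3, 0, 0, 0.75]]]'

```text
t: 34.95
tool_pos: [0.554, 0.037, 0.0872]
orientation: [-2.184, -2.256, 0.002]
force: [-5.9, 0.8, -1.1]
opening: 0.0318
gripper_force: 50.0
```

send_rows --plan '[[[1, 0.005, 0, 0, 0], [1, 0.01, 0, 0, 0], [1, 0.015, 0, 0, 0], [1, 0.015, 0, 0, 0], [1, 0.015, 0, 0, 0], [1, 0.015, 0, 0, 0], [1, 0.015, 0, 0, 0], [1, 0.015, 0, 0, 0], [1, 0.015, 0, 0, 0], [1, 0.015, 0, 0, 0], [1, 0.015, 0, 0, 0], [1, 0.015, 0, 0, 0], [1, 0.015, 0, 0, 0], [1, 0.015, 0, 0, 0], [1, 0.015, 0, 0, 0], [1, 0.015, 0, 0, 0]]]'

```text
t: 36.28
tool_pos: [0.5546, 0.0369, 0.0864]
orientation: [-2.181, -2.254, 0.008]
force: [-14.6, -0.2, 3.3]
opening: 0.0316
gripper_force: 50.0
```

send_rows --plan '[[[1, -0.1, 0, 0, 0], [1, -0.25, 0, 0, 0], [1, -0.315, 0, 0, 0.05], [1, -0.315, 0, 0, 0.15], [1, -0.315, 0, 0, 0.27], [1, -0.315, 0, 0, 0.39], [1, -0.315, 0, 0, 0.5], [1, -0.315, 0, 0, 0.62], [1, -0.315, 0, 0, 0.7], [1, -0.315, 0, 0, 0.75], [1, -0.315, 0, 0, 0.75]]]'

```text
t: 37.2
tool_pos: [0.4956, 0.0369, 0.088]
orientation: [1.151, 2.921, 0.001]
force: [-0.6, 1.0, -2.4]
opening: 0.0316
gripper_force: 50.0
```

send_rows --plan '[[[1, 0, 0, 0, 0.12], [1, 0, 0, 0, 0.24], [1, 0, 0, 0, 0.36], [1, 0, 0, 0, 0.48], [1, 0, 0, 0, 0.6], [1, 0, 0, 0, 0.7], [1, 0, 0, 0, 0.75], [1, 0, 0, 0, 0.75], [1, 0.08, 0, 0, 0.75], [1, 0.16, 0, 0, 0.75], [1, 0.22, 0, 0, 0.75], [1, 0.25, 0, 0, 0.75], [1, 0.27, 0, 0, 0.75], [1, 0.285, 0, 0, 0.75], [1, 0.295, 0, 0, 0.75], [1, 0.3, 0, 0, 0.75], [1, 0.3, 0, 0, 0.75], [1, 0.3, 0, 0, 0.75]]]'

```text
t: 38.7
tool_pos: [0.5542, 0.037, 0.0872]
orientation: [0.051, -3.14, -0.0]
force: [-5.1, 1.1, -2.3]
opening: 0.0315
gripper_force: 50.0
```

send_rows --plan '[[[1, 0.005, 0, 0, 0], [1, 0.01, 0, 0, 0], [1, 0.015, 0, 0, 0], [1, 0.018, 0, 0, 0], [1, 0.018, 0, 0, 0], [1, 0.018, 0, 0, 0], [1, 0.018, 0, 0, 0], [1, 0.018, 0, 0, 0], [1, 0.018, 0, 0, 0], [1, 0.018, 0, 0, 0], [1, 0.018, 0, 0, 0], [1, 0.018, 0, 0, 0], [1, 0.018, 0, 0, 0], [1, 0.018, 0, 0, 0], [1, 0.018, 0, 0, 0], [1, 0.018, 0, 0, 0]]]'

```text
t: 40.03
tool_pos: [0.5557, 0.0369, 0.0867]
orientation: [0.051, -3.135, 0.0]
force: [-13.7, -0.2, 2.3]
opening: 0.0317
gripper_force: 50.0
```

send_rows --plan '[[[1, -0.1, 0, 0, 0], [1, -0.25, 0, 0, 0], [1, -0.33, 0, 0.1, 0], [1, -0.33, 0, 0.25, 0], [1, -0.33, -0.1, 0.4, 0], [1, -0.33, -0.25, 0.55, 0], [1, -0.33, -0.42, 0.55, 0], [1, -0.33, -0.6, 0.55, 0], [1, -0.33, -0.77, 0.55, 0], [1, -0.33, -0.9, 0.55, 0], [1, -0.33, -1, 0.55, 0], [1, -0.33, -1, 0.55, 0]]]'

```text
t: 41.03
tool_pos: [0.4929, -0.1671, 0.1982]
orientation: [-0.046, 3.139, -0.004]
force: [-0.6, -0.4, -3.5]
opening: 0.0315
gripper_force: 50.0
```

send_rows --plan '[[[1, -0.05, -0.15, 0, 0], [1, -0.12, -0.35, 0, 0], [1, -0.19, -0.55, 0, 0], [1, -0.26, -0.75, 0, 0], [1, -0.32, -0.9, 0, 0], [1, -0.32, -1, 0, 0], [1, -0.32, -1, 0, 0], [1, -0.32, -1, -0.15, 0], [1, -0.32, -1, -0.3, 0], [1, -0.32, -1, -0.45, 0], [1, -0.32, -1, -0.55, 0], [1, -0.32, -1, -0.59, 0], [1, -0.32, -1, -0.61, 0], [1, -0.32, -1, -0.62, 0], [1, -0.32, -1, -0.625, 0], [1, -0.32, -1, -0.625, 0]]]'

```text
t: 42.37
tool_pos: [0.4298, -0.3638, 0.0743]
orientation: [-0.052, 3.139, -0.003]
force: [0.6, -0.2, -2.7]
opening: 0.0316
gripper_force: 50.0
```

send_rows --plan '[[[1, 0, 0, -0.005, 0], [1, 0, 0, -0.01, 0], [1, 0, 0, -0.013, 0], [1, 0, 0, -0.013, 0], [1, 0, 0, -0.013, 0]]]'

```text
t: 42.78
tool_pos: [0.4295, -0.3639, 0.0717]
orientation: [-0.051, 3.139, -0.002]
force: [-0.6, 1.7, 4.8]
opening: 0.032
gripper_force: 50.0
```

send_rows --plan '[[[-1, 0, 0, 0, 0], [-1, 0, 0, 0, 0], [-1, 0, 0, 0, 0], [-1, 0, 0, 0, 0], [-1, 0, 0, 0, 0], [-1, 0, 0, 0, 0], [-1, 0, 0, 0, 0], [-1, 0, 0, 0.1, 0], [-1, 0, 0, 0.3, 0], [-1, 0, 0, 0.5, 0], [-1, 0, 0, 0.8, 0], [-1, 0, 0, 0.8, 0], [-1, -0.3, 1, 0.8, 0], [-1, -0.3, 1, 0.8, 0], [-1, -0.3, 1, 0.8, 0], [-1, -0.3, 1, 0.8, 0], [-1, -0.3, 1, 0.8, 0], [-1, -0.3, 1, 0.8, 0]]]'

```text
t: 44.28
tool_pos: [0.367, -0.158, 0.2296]
orientation: [0.056, -3.141, -0.004]
force: [-0.6, -0.1, -0.1]
opening: 0.0932
gripper_force: 0.0
```

send_rows --plan '[[[-1, 0, 1, 0, 0], [-1, 0, 1, 0, 0], [-1, 0, 1, 0, 0], [-1, 0, 1, 0, 0], [-1, 0, 1, 0, 0], [-1, 0, 1, 0, 0], [-1, 0, 1, 0, 0]]]'

```text
t: 44.87
tool_pos: [0.3687, 0.0383, 0.2302]
orientation: [-0.059, 3.141, -0.0]
force: [-0.2, 0.1, 0.3]
opening: 0.0929
gripper_force: 0.0
```

```bash
python3 - <<'E'
from m import *
t,d,K,T,c=grab("top"); cv2.imwrite("pics/top9.png",t); Q=cloud(d,K,T)
for y in(-.22,-.364):
    m=(abs(Q[...,0]-.431)<.05)&(abs(Q[...,1]-y)<.05)&(Q[...,2]>.08)&(Q[...,2]<.105); print(rect(Q,m),np.median(Q[m][:,2]))
print(telemetry.read_state()["force"])
E
```

```text
(array([ 434.1, -217.5]), array([25.7, 25.5]), 90.0, 98) 0.08803778653796679
(array([ 428.8, -360.4]), array([30.3, 31.9]), 0.8, 151) 0.09366615198548534
[ 0.40515055 -0.58688317  0.75178357]
```

View pics/top9.png

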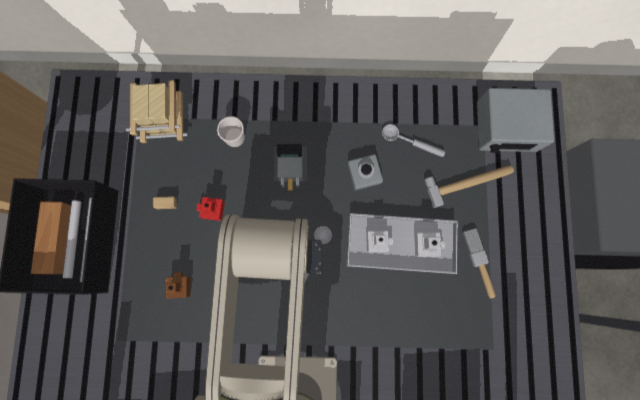

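Both castings stand upright in the tray at (379,241) and (431,244), and everything else is where it was. I'll hand the job in.

```bash
python3 -c "
from plant import order
print(order.close_job())"
```

```text
the job is handed in; nothing more can be done
None
```

I pressed the start button fully, tested the small casting and then the medium one on all three plain sides (there was no large one), stood both upright in the tray, and handed the job in; it returned no verdict.

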